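# Slide the die plate under the stamping jig's bridge

## Task

On the jeweller's bench, push the aluminium plate with the brass die along the bench, die end first, under the low blue bridge of the stamping jig until its nose sits squarely against the red stop bar behind the bridge. Push it with the fingertips and keep it flat on the bench, never tipped or picked up. Leave everything else where it lies, and take the hand away at the end.

Things in the scene. Friction and masses are not known exactly. Their poses are not given: they have to be found in the camera images.
- jig: stamping jig, screwed to the bench: blue bridge 50 mm deep (x -25 to +25 mm), 104 mm wide, on two dark steel legs 80 mm apart (inner faces y = -40, +40 mm); headroom 22 mm, bridge top at 32 mm, brass bushing on it to 40 mm. Origin on the bench under the bridge's centre; +x is the way the plate slides in, +z up
- jig_mouth (a point): middle of the open mouth, on the bench at jig x = -25 mm; axes as the jig's. From here two lead-in cheeks 14 mm high flare outwards, widening the opening from 80 to about 104 mm at 18 mm before the mouth
- jig_stop (a point): middle of the near face of the red stop bar behind the bridge (14 mm high, across the lane), on the bench at jig x = +35 mm; axes as the jig's. The legs reach back to it
- plate_center (a point): centre of the die plate to be slid, 5 mm above its underside: loose aluminium plate 120 mm long (x), 70 wide (y), 10 thick, 0.2 to 0.45 kg, with a brass die (36 mm across, 8 high) on top, 25 mm ahead of centre. +x to the die end (nose), +z up. It starts before the mouth, nose towards it, up to 25 mm off the lane's middle line and 0.3 rad askew
- plate_nose (a point): middle of the plate's nose edge (die end), 60 mm ahead of the centre, half-way up the edge
- plate_tail (a point): middle of the plate's tail edge (bare end), 60 mm behind the centre, half-way up the edge. With the plate home the tail still sticks out 60 mm in front of the bridge
- spare_die: bystander: spare die plate of the same size as the task's plate (120 x 70 x 10 mm) but with a taller dark steel die, 28 mm high in all. Origin at the centre of its underside
- tin: bystander: shallow open aluminium dish, 80 mm across, 18 mm high. Origin at the centre of its underside
- pitch_block: bystander: black rubber bench block, 90 x 60 x 30 mm, behind the jig's stop. Origin at the centre of its underside
- bracelet: bystander: plain copper bangle ring lying flat, 64 mm across, 12 mm high. Origin at the centre of its underside
- hammer: bystander: small hammer, 240 mm long along x, lying on the bench. Origin at the centre of its underside
- jar: bystander: amber glass jar with black lid, 56 mm across, 60 mm high. Origin at the centre of its underside
- wax: bystander: green wax block, 70 x 35 x 20 mm. Origin at the centre of its underside
Mind the look-alikes: they are no part of the job. Leave any brown, orange or turquoise look-alike of the part that bears plate_center alone.

How it is judged (in metres and radians):
On the way:
1. the plate's nose enters under the bridge, die end first (x of plate_nose in the frame of jig above -0.02 m and y of plate_nose in the frame of jig between -0.012 and 0.012 m), for 0.1 s.
At the end, for the whole second after the job is handed in: The plate lies flat and still on the bench under the bridge, its nose within 5 mm of the stop bar, square to it within 0.06 rad and between the legs; nothing touches it (x of plate_nose in the frame of jig between 0.03 and 0.04 m and y of plate_nose in the frame of jig between -0.012 and 0.012 m and angle between the x axis of plate_center and the x axis of jig, either way round below 0.06 rad and angle between plate_center's own z axis and vertical below 0.04 rad and height (world z) of plate_center below 0.008 m and linear speed of plate below 0.01 m/s).
It fails at once if the plate is tipped (more than 0.12 rad) (angle between plate_center's own z axis and vertical above 0.12 rad).
It fails at once if the plate is lifted (its centre more than 6 mm above where it lay) (height (world z) of plate_center above 0.011 m).
It fails at once if a bystander is moved by more than 15 mm (distance of any of spare_die, tin, pitch_block, bracelet, hammer, jar, wax from where it was at the start of the episode above 0.015 m).
It also fails if it takes over 61 s, if anything falls off the work surface, if the arm or the gripper's body presses on something with over 40 N, if the wrist force passes 120 N, or if a joint passes its speed limit or range.

## Robot

A 6-joint arm with a two-finger parallel gripper is mounted at the origin on the work surface. World frame = base frame: x ahead of the robot, y to its left, z up, the work surface at z = 0. Lengths are in mm, angles in rad, forces in N, time in s.
With the tool pointing down it reaches from about 275 to 750 mm from the base axis. Payload 10.2 kg.
Tool frame: the origin (TCP) lies midway between the tips of the shut fingers; the grasp point (between the pads) lies 19 mm behind it; z points along the fingers, y is the direction in which the jaws open and shut (so a half turn about z gives the same grasp; the last joint's range is limited). The gripper opens to 85 mm and grips with 20 to 120 N. Pads are 22 mm wide; open, the fingers measure 114 mm over their backs; the gripper's body (76 mm by 85 mm) begins 54 mm behind the grasp point. The pads swing forward as they close: fully open they stand 13 mm farther back than shut.
Start: joints at [-1.562, 0.313, 1.498, -0, 1.331, -0.223], TCP at [120.594, -510.968, 231.294] pointing down, gripper open.
Joint ranges: [-2.94, 2.94], [-0.97, 2.17], [0.19, 2.56], [-1.23, 4.37], [0.02, 3.11], [-2.88, 2.88]. Speed limits (rad/s): [2.39, 2.39, 3.01, 3.14, 3.14, 3.14].

## Interface

Orientations are given as a unit quaternion [w, x, y, z].
In Python, from rig import sense, optics, ctrl gives the robot as it stands.
- The arm moves only by the tool play_rows, never from a script. Its argument "plan" is a list of rows, each a list of 7 numbers: the shift along the world's x, y, z in mm, then the turn, a rotation vector about the world's x, y, z in rad, then the opening, from -1 (shut) to 1 (fully open), so that 0 is half open. A call has 1 to 5 rows; each row shifts and turns the pose as measured when the row begins; what a row does not reach is not made up. A row lasts 1/12 s, in which the tool goes at most 41.7 mm and 7.16 degrees, less where a joint would pass 70% of its speed; a pose out of reach is approached as far as the arm can. A call is refused whole if a number of a shift passes 41.7 or a number of a turn 0.125, either way. A call with a gripper value outside its range is refused whole. The fingers move at their own pace and stop on an object; "grip_force" is the grip in N (left out, the last holds). Time passes only in rows, so rows that do not move let the fingers close. It gives the time, the measured TCP pose, the force and the opening at its end, in the units of the state.
- sense(): the state, without advancing time (a new reading comes with each control period).
- optics.capture(name): name is "side" or "top"; returns a dict with "img" (400x640x3 uint8, blue, green, red), "fx", "fy", "cx", "cy" (pixels), "world_to_cam" (4x4, takes a point from world to camera coordinates). Camera axes: x right, y up, looking along -z (the intrinsics and any distortion apply to the point x, -y, -z); pixel columns grow to the right and rows downward; lengths in mm; the calibration is good to about 2 mm. A picture is of the moment at which its call begins. There is no depth.
- ctrl.finish_job(): hands the job in, once; it reports no verdict.
The state is a dict: "time_s": time; "joints": joint angles; "dq": joint speeds; "tau": joint torques, N m; "eef_pos": TCP position; "ee_rot": TCP orientation; "force": force on the tool from outside, world axes, zero at the start; "wrist_torque": the same for the moment, N m; "grip_width": opening from 0.0 (shut) to 1.0 (fully open).
Only numpy, scipy, OpenCV 4.12 (cv2) and the standard library are available. Lean on these libraries where they do the work, as an engineer would, in place of code of your own. Each camera call takes 0.05 s, during which the arm holds its last target. There are 200 camera calls.

## Working session

There is one attempt and no reset: what is moved stays moved. The work goes in short steps, Python scripts to look and compute and a tool call to move; the robot and the scene stay as the last step left them, time stands still between calls to the robot, and variables do not carry over. Pictures are saved under pics/ and viewed, about 8 in all and at most 12, crops included, and the job is handed in when it is done.

Besides the shell and the picture viewer there is one more tool, called after "Request:" by a JSON object that holds its "name" and its "arguments", one argument or row to a line. play_rows: Moves the arm, as the interface text tells. Its arguments: {"type":"object","properties":{"plan":{"type":"array"},"grip_force":{"type":"number"}},"required":["plan"]}

```bash
mkdir -p pics
cat > h.py <<'E'
import numpy as np, cv2
from rig import sense, optics, ctrl
def cap(n):
    d=optics.capture(n); d['img']=np.asarray(d['img']).copy(); return d
def ray(d,u,v,z):
    W=np.asarray(d['world_to_cam']); R=W[:3,:3]; t=W[:3,3]
    c=-R.T@t; r=R.T@np.array([(u-d['cx'])/d['fx'],-(v-d['cy'])/d['fy'],-1.])
    return c+r*(z-c[2])/r[2]
def proj(d,p):
    W=np.asarray(d['world_to_cam']); q=W[:3,:3]@np.asarray(p,float)+W[:3,3]
    return d['cx']+d['fx']*q[0]/-q[2], d['cy']-d['fy']*q[1]/-q[2]
E
python3 - <<'E'
from h import *
for n in('top','side'):
    d=cap(n); cv2.imwrite(f'pics/{n}0.png',d['img']); print({k:v for k,v in d.items() if k!='img'})
print(sense())
E
```

```text
{'fx': 419.016715185489, 'fy': 419.016715185489, 'cx': 310.9559984221283, 'cy': 198.96318001077836, 'world_to_cam': array([[ 5.88487163e-03, -9.99788879e-01,  1.96866657e-02,
         1.22459731e+01],
       [ 9.82087136e-01,  9.48626132e-03,  1.88188387e-01,
        -5.88678278e+02],
       [-1.88335409e-01,  1.82265566e-02,  9.81935622e-01,
        -1.13284990e+03],
       [ 0.00000000e+00,  0.00000000e+00,  0.00000000e+00,
         1.00000000e+00]])}
{'fx': 378.31478888148894, 'fy': 378.31478888148894, 'cx': 316.4869234538476, 'cy': 198.3051569247952, 'world_to_cam': array([[-9.60272313e-01, -2.78732622e-01, -1.36092266e-02,
         5.69475502e+02],
       [ 1.42176671e-01, -5.30616847e-01,  8.35602511e-01,
        -1.18912585e+02],
       [-2.40130964e-01,  8.00471041e-01,  5.49165943e-01,
        -9.19180415e+02],
       [ 0.00000000e+00,  0.00000000e+00,  0.00000000e+00,
         1.00000000e+00]])}
{'time_s': 0.1, 'joints': array([-1.56237247e+00,  3.13400302e-01,  1.49835026e+00,  1.31807115e-05,
        1.33097637e+00, -2.23415989e-01]), 'dq': array([-0.00087841, -0.00139853, -0.00169028, -0.00065271, -0.00051508,
        0.00065696]), 'tau': array([ 2.28722318e-03, -4.12903225e+01, -2.60143125e+01, -2.05481047e-04,
        3.01262124e-03, -5.80468708e-06]), 'eef_pos': array([ 120.60984255, -510.73322765,  230.79318112]), 'ee_rot': array([-5.63175889e-04,  9.93288827e-01,  1.15658911e-01,  6.72114765e-05]), 'force': array([ 0.38939371, -0.48508821, -0.14716249]), 'wrist_torque': array([ 0.00372948, -0.00942052,  0.05545756]), 'grip_width': 0.9991414082819301}
```

View pics/top0.png

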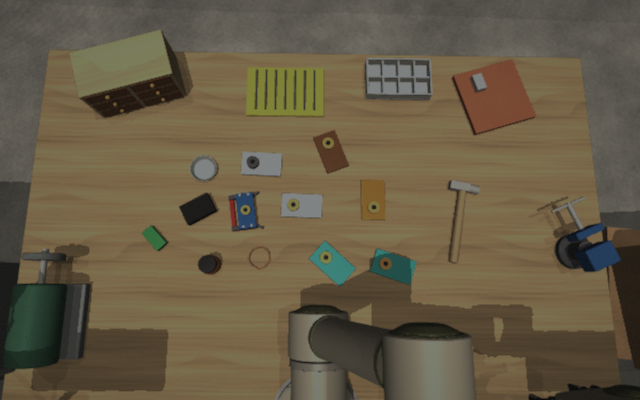

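View pics/side0.png

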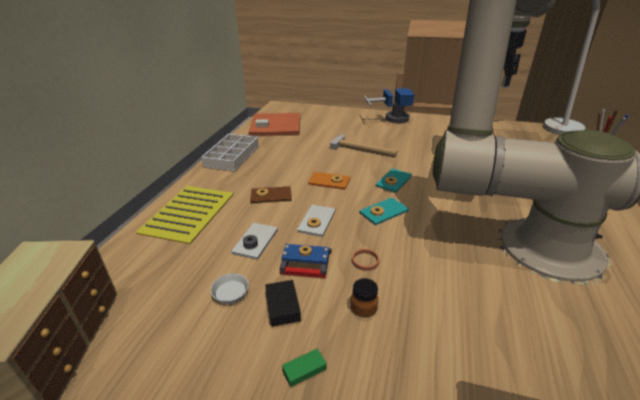

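Candidates (top view): the aluminium plate with a brass die at (301,205) is the target. Look-alikes: spare plate with a dark die (261,163), brown (331,151), orange (373,199) and turquoise (331,262) and (392,266). The jig is at (245,210), with the red stop on its left, so the plate slides towards the image left (world +y).

```bash
cat >> h.py <<'E'
def plate(d,c=None,z=10,lo=160):
    """white plate: center, yaw of nose direction, from the top view"""
    h=cv2.cvtColor(d['img'],cv2.COLOR_BGR2HSV)
    m=((h[...,1]<45)&(h[...,2]>110)).astype(np.uint8)
    return m
def rect_world(d,m,z,seed):
    n,l,s,ce=cv2.connectedComponentsWithStats(m)
    ys,xs=np.nonzero(m); i=np.argmin((xs-seed[0])**2+(ys-seed[1])**2)
    k=l[ys[i],xs[i]]; cs,_=cv2.findContours((l==k).astype(np.uint8),cv2.RETR_EXTERNAL,cv2.CHAIN_APPROX_NONE)
    c=max(cs,key=cv2.contourArea)[:,0]
    P=np.array([ray(d,u,v,z)[:2] for u,v in c],np.float32)
    return cv2.minAreaRect(P),c
E
python3 - <<'E'
from h import *
d=cap('top'); im=d['img']
h=cv2.cvtColor(im,cv2.COLOR_BGR2HSV)
print('hsv plate',h[205,312],h[198,310],'wood',h[225,300],'bridge',h[205,240],h[200,252],'red',h[212,234])
m=plate(d); r,c=rect_world(d,m,10,(312,205)); print('plate',r,c.min(0),c.max(0))
mb=((h[...,0]>100)&(h[...,0]<125)&(h[...,1]>120)&(h[...,2]>50)).astype(np.uint8)
r,c=rect_world(d,mb,32,(240,205)); print('bridge',r,c.min(0),c.max(0))
mr=(((h[...,0]<6)|(h[...,0]>174))&(h[...,1]>150)).astype(np.uint8)
r,c=rect_world(d,mr,14,(234,212)); print('stop',r,c.min(0),c.max(0))
my=((h[...,0]>15)&(h[...,0]<32)&(h[...,1]>90)).astype(np.uint8)
for s,z in(((293,204),18),):
    sub=my[195:215,284:303]; ys,xs=np.nonzero(sub); print('die',len(xs),ray(d,xs.mean()+284,ys.mean()+195,z))
cr=cv2.resize(im[180:240,215:335],None,fx=6,fy=6,interpolation=cv2.INTER_CUBIC); cv2.imwrite('pics/c1.png',cr)
E
```

```text
hsv plate [ 90   4 131] [ 90   6 130] wood [ 18 105 126] bridge [106 152  99] [106 153 102] red [  1 169  95]
plate ((578.9428100585938, 43.97991943359375), (120.20783996582031, 70.31352996826172), 87.91191864013672) [281 193] [322 217]
bridge ((557.8582763671875, 203.66497802734375), (101.91629028320312, 49.17282485961914), 8.695854187011719) [236 193] [256 229]
stop ((554.4555053710938, 244.2838134765625), (75.23117065429688, 11.820828437805176), 8.515508651733398) [230 200] [235 225]
die 93 [579.31091719  68.65376828  18.        ]
```

View pics/c1.png

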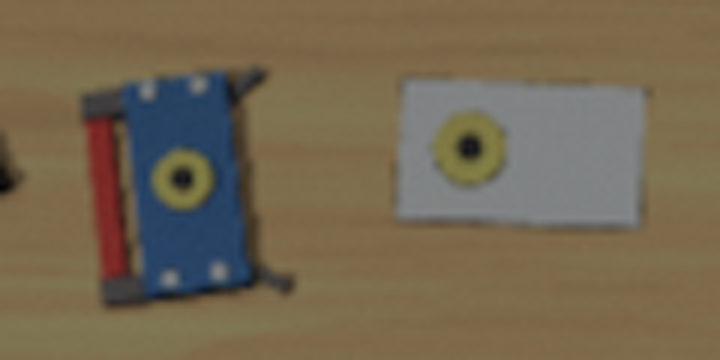

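The crop confirms the choice: white plate, brass die at crop (470,148), nose towards the jig at crop (185,180), with the red stop beyond it. I'll push with two half-open fingertips spread along the tail edge, so I can also steer yaw.

Request:
{"name": "play_rows", "arguments": {
  "plan": [
    [25,24,-5,0,0,0.12,0],
    [25,24,-5,0,0,0.12,0],
    [25,24,-5,0,0,0.12,0],
    [25,24,-5,0,0,0.12,0],
    [25,24,-5,0,0,0.12,0]
  ]
}}

```text
time_s: 0.57
eef_pos: [245.1, -389.3, 203.9]
ee_rot: [-0.0, 0.912, 0.41, -0.0]
force: [0.2, -0.8, 0.3]
grip_width: 0.501
```

Request:
{"name": "play_rows", "arguments": {
  "plan": [
    [25,24,-5,0,0,0.12,0],
    [25,24,-5,0,0,0.12,0],
    [25,24,-5,0,0,0.12,0],
    [25,24,-5,0,0,0.12,0],
    [25,24,-5,0,0,0.12,0]
  ]
}}

```text
time_s: 0.98
eef_pos: [374.5, -261.8, 177.4]
ee_rot: [-0.0, 0.742, 0.671, -0.0]
force: [0.7, -0.3, -0.2]
grip_width: 0.502
```

Request:
{"name": "play_rows", "arguments": {
  "plan": [
    [25,24,-5,0,0,0,0],
    [25,24,-5,0,0,0,0],
    [25,24,-5,0,0,0,0],
    [25,24,-5,0,0,0,0],
    [0,0,0,0,0,0,0]
  ]
}}

```text
time_s: 1.4
eef_pos: [480.7, -155.3, 155.1]
ee_rot: [-0.001, 0.737, 0.676, -0.0]
force: [1.3, -0.0, -0.2]
grip_width: 0.499
```

Request:
{"name": "play_rows", "arguments": {
  "plan": [
    [24,25,-25,0,0,0.05,0],
    [24,25,-25,0,0,0,0],
    [24,25,-25,0,0,0,0],
    [24,25,-20,0,0,0,0],
    [0,0,0,0,0,0,0]
  ]
}}

```text
time_s: 1.82
eef_pos: [576.3, -55.5, 59.9]
ee_rot: [0.0, 0.719, 0.695, -0.001]
force: [0.9, -0.6, -0.8]
grip_width: 0.496
```

Run:
```python
from h import *
s=sense(); q=s['ee_rot']; p=s['eef_pos']; print(p, 2*np.arctan2(q[2],q[1])*57.2958-90)
a=cap('side'); b=cap('top')
for d in(a,b): print(proj(d,p))
u,v=map(int,proj(a,p)); A=a['img'][max(v-60,0):v+40,u-70:u+70]
u2,v2=map(int,proj(b,p)); B=b['img'][v2-40:v2+60,u2-70:u2+70]
print(u,v,u2,v2)
cv2.imwrite('pics/c2.png',cv2.resize(np.hstack([A,B]),None,fx=2.8,fy=2.8,interpolation=cv2.INTER_CUBIC))
```

```text
[576.3452691  -55.52797371  59.91701971] -1.998783511315807
(np.float64(327.346434614791), np.float64(183.2446666420543))
(np.float64(336.56399634837396), np.float64(203.17895538478473))
327 183 336 203
```

View pics/c2.png

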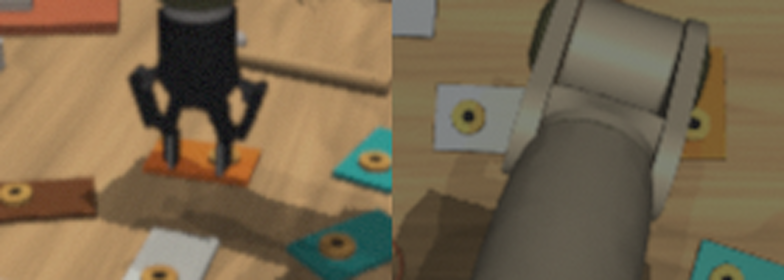

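Left: fingers half open, tips at about crop (170,163) and (225,170), behind the plate's tail. Right: the arm hides the tail from above, but the die stays visible. Lowering.

Request:
{"name": "play_rows", "arguments": {
  "plan": [
    [0,0,-25,0,0,0,0],
    [0,0,-20,0,0,0,0],
    [0,0,-7,0,0,0,0],
    [0,0,-4,0,0,0,0],
    [0,0,0,0,0,0,0]
  ]
}}

```text
time_s: 2.33
eef_pos: [575.6, -64.9, 11.2]
ee_rot: [0.006, 0.722, 0.692, 0.001]
force: [0.6, -0.3, -0.1]
grip_width: 0.497
```

Run:
```python
from h import *
s=sense(); p=s['eef_pos']; print(p,s['force'])
a=cap('side'); u,v=map(int,proj(a,p)); print(u,v)
A=a['img'][v-40:v+60,u-60:u+60]
cv2.imwrite('pics/c3.png',cv2.resize(A,None,fx=6,fy=6,interpolation=cv2.INTER_CUBIC))
```

```text
[575.61369906 -64.86889661  11.19365588] [ 0.60489226 -0.26132184 -0.13868403]
328 196
```

View pics/c3.png

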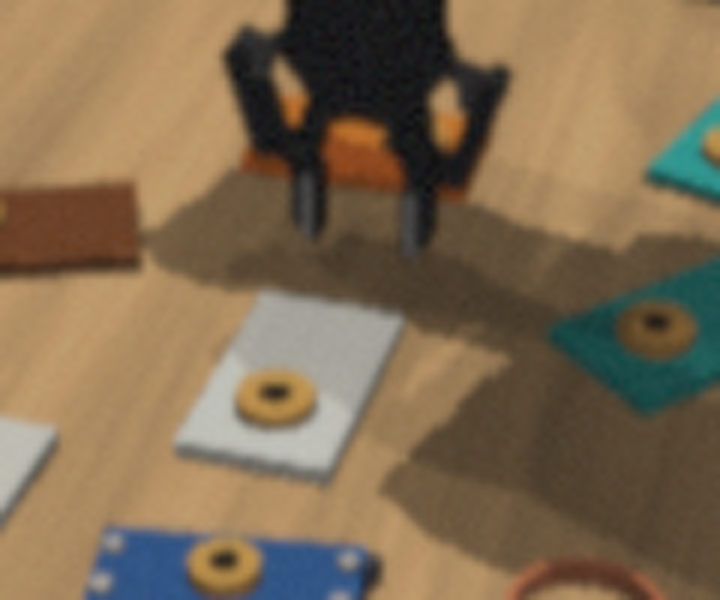

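Request:
{"name": "play_rows", "arguments": {
  "plan": [
    [0,5,-3,0,0,0,0],
    [0,5,0,0,0,0,0],
    [0,0,0,0,0,0,0]
  ]
}}

```text
time_s: 2.63
eef_pos: [577.2, -55.4, 11.7]
ee_rot: [0.008, 0.722, 0.692, 0.003]
force: [-0.5, -0.3, -0.2]
grip_width: 0.501
```

Run:
```python
from h import *
s=sense(); print(s)
```

```text
{'time_s': 2.6333, 'joints': array([-0.29605274,  0.67812087,  1.5582375 , -0.00453331,  0.88829571,
       -0.25048691]), 'dq': array([-0.00807661, -0.00688766, -0.00167965, -0.00252056,  0.000267  ,
       -0.005234  ]), 'tau': array([-3.66616063e-01, -5.06253397e+01, -1.98214817e+01, -2.38220883e-02,
       -6.21442334e-02,  9.09391232e-02]), 'eef_pos': array([577.18708277, -55.40085624,  11.69989082]), 'ee_rot': array([0.00825043, 0.72202674, 0.69181105, 0.00260642]), 'force': array([-0.49373217, -0.25793628, -0.23999823]), 'wrist_torque': array([ 0.05111281,  0.0184052 , -0.03513427]), 'grip_width': 0.5009388044268165}
```

Request:
{"name": "play_rows", "arguments": {
  "plan": [
    [0,0,-6,0,0,0,0],
    [0,0,0,0,0,0,0]
  ]
}}

```text
time_s: 2.8
eef_pos: [577.7, -54.9, 6.3]
ee_rot: [0.009, 0.722, 0.692, 0.003]
force: [0.8, -0.8, -0.3]
grip_width: 0.504
```

Request:
{"name": "play_rows", "arguments": {
  "plan": [
    [0,0,-6,-0.01,0,0,0]
  ]
}}

```text
time_s: 2.88
eef_pos: [578.5, -55.3, 1.1]
ee_rot: [0.014, 0.722, 0.692, 0.0]
force: [-0.1, -0.7, 0.9]
grip_width: 0.501
```

Request:
{"name": "play_rows", "arguments": {
  "plan": [
    [-1,7,2,0.02,0.02,0,0],
    [0,7,0,0,0,0,0],
    [0,6,0,0,0,0,0],
    [0,5,0,0,0,0,0],
    [0,5,0,0,0,0,0]
  ]
}}

```text
time_s: 3.3
eef_pos: [576.4, -23.7, 0.3]
ee_rot: [-0.001, 0.722, 0.692, -0.002]
force: [-0.4, -2.5, 0.2]
grip_width: 0.497
```

Request:
{"name": "play_rows", "arguments": {
  "plan": [
    [2.2,8,2,0,0,0.028,0],
    [2,8,0,0,0,0.028,0],
    [1.7,8,0,0,0,0.028,0],
    [1.5,8,0,0,0,0.028,0],
    [0,0,0,0,0,0,0]
  ]
}}

```text
time_s: 3.72
eef_pos: [584.5, 12.6, 2.5]
ee_rot: [0.001, 0.677, 0.736, -0.002]
force: [-0.3, -0.1, 0.2]
grip_width: 0.5
```

```bash
cat >> h.py <<'E'
J0=np.array([558.8,203.7]); JX=np.array([np.cos(np.radians(98.6)),np.sin(np.radians(98.6))]); JY=np.array([-JX[1],JX[0]])
def tojig(p): r=np.asarray(p)[:2]-J0; return r@JX, r@JY
def look():
    s=sense(); q=s['ee_rot']; print('tcp',s['eef_pos'].round(1),'jig',np.round(tojig(s['eef_pos']),1),'yaw-jig',round(2*np.arctan2(q[2],q[1])-np.radians(98.6),3),'F',s['force'].round(1))
    b=cap('top'); a=cap('side')
    return a,b
E
python3 - <<'E'
from h import *
a,b=look()
A=a['img'][170:290,255:390]; B=b['img'][170:260,225:360]
cv2.imwrite('pics/c4.png',cv2.vconcat([cv2.resize(A,None,fx=2.6*1,fy=2.6,interpolation=2),cv2.resize(B,None,fx=2.6,fy=2.6,interpolation=2)]))
h=cv2.cvtColor(b['img'],cv2.COLOR_BGR2HSV); m=plate(b)
r,c=rect_world(b,m,10,(285,197)); print(r,c.min(0),c.max(0))
E
```

```text
tcp [584.5  12.6   2.5] jig [-192.8    3.1] yaw-jig -0.066 F [-0.3 -0.1  0.2]
((577.15283203125, 112.51859283447266), (68.51773834228516, 58.69687271118164), 1.4407953023910522) [268 194] [288 217]
```

View pics/c4.png

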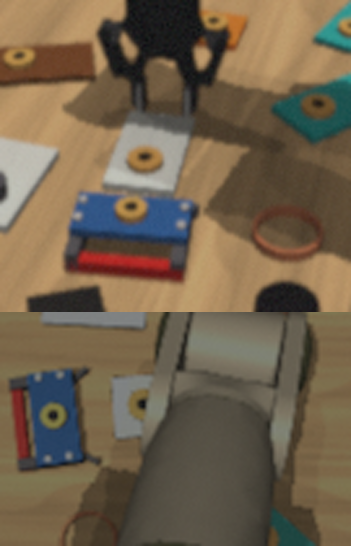

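The plate is moving straight, flat, with both fingers on the tail. Fitting the nose edge.

```bash
cat >> h.py <<'E'
def nose(b,x0=232,x1=300,r0=185,r1=228,wid=35):
    """nose edge (top edge, z=10) from the leading boundary in the top view, subpixel on saturation"""
    h=cv2.cvtColor(b['img'],cv2.COLOR_BGR2HSV); m=plate(b); m[:,:x0]=0; m[:,x1:]=0; m[:r0]=0; m[r1:]=0
    n,l,s,_=cv2.connectedComponentsWithStats(m); k=1+np.argmax(s[1:,4]); l=l==k
    rows=[v for v in range(r0,r1) if l[v].sum()>4]
    P=np.array([ray(b,np.nonzero(l[v])[0].min()-.5,v,10)[:2] for v in rows[2:-2]],np.float32)
    vx,vy,x,y=cv2.fitLine(P,cv2.DIST_HUBER,0,.01,.01).ravel()
    yaw=np.arctan2(-abs(vx)*0+vx,-vy) if False else np.arctan2(vy*np.sign(vx),abs(vx))+np.pi/2
    cols=[u for u in range(x0,x1) if l[:,u].sum()>15]
    mid=[]
    for u in cols[1:8]:
        w=np.nonzero(l[:,u])[0]; mid.append((ray(b,u,w.min()-.5,10)[:2]+ray(b,u,w.max()+.5,10)[:2])/2)
    mid=np.mean(mid,0); t=np.array([np.cos(yaw),np.sin(yaw)]); d=((np.array([x,y])-mid)@t)
    nz=mid+d*t
    print('nose jig',np.round(tojig(nz),1),'yaw-jig',round(yaw-np.radians(98.6),3),'rows',rows[0],rows[-1])
E
python3 - <<'E'
from h import *
nose(cap('top'))
d=cap('top');print('bushing',tojig(ray(d,245.5,210,40)))
E
```

```text
nose jig [-63.3  -5.8] yaw-jig -0.058 rows 194 217
bushing (np.float64(-0.5139726290254708), np.float64(1.1479936924494543))
```

Request:
{"name": "play_rows", "arguments": {
  "plan": [
    [0.9,8.2,0,0,0,0.033,0],
    [0.9,8.2,0,0,0,0.033,0],
    [0.9,8.2,0,0,0,0.033,0],
    [0,0,0,0,0,0,0]
  ]
}}

```text
time_s: 4.25
eef_pos: [587.3, 36.2, 2.5]
ee_rot: [0.001, 0.638, 0.77, -0.002]
force: [0.9, 0.3, 0.3]
grip_width: 0.496
```

Run:
```python
from h import *
a,b=look(); nose(b,x0=262)
```

```text
tcp [587.3  36.2   2.5] jig [-169.9   -3.1] yaw-jig 0.036 F [0.9 0.3 0.3]
nose jig [-43.8  -1.3] yaw-jig -0.122 rows 197 220
```

Run:
```python
from h import *
b=cap('top'); nose(b,x0=257); nose(b,x0=259)
```

```text
nose jig [-39.8   0.6] yaw-jig 0.056 rows 197 220
nose jig [-39.8   0.6] yaw-jig 0.056 rows 197 220
```

Request:
{"name": "play_rows", "arguments": {
  "plan": [
    [-1.8,7.8,0,0,0,-0.01,0],
    [-1.8,7.8,0,0,0,-0.01,0],
    [-1.8,7.8,0,0,0,-0.01,0],
    [-1.8,7.8,0,0,0,-0.008,0],
    [0,0,0,0,0,0,0]
  ]
}}

```text
time_s: 4.82
eef_pos: [579.3, 67.9, 2.5]
ee_rot: [0.001, 0.657, 0.754, -0.003]
force: [0.0, 0.4, -0.4]
grip_width: 0.502
```

Run:
```python
from h import *
a,b=look()
A=a['img'][175:285,255:345]; B=b['img'][180:240,215:325]
cv2.imwrite('pics/c5.png',cv2.vconcat([cv2.resize(A,(330,403),interpolation=2),cv2.resize(B,(330,180),interpolation=2)]))
```

```text
tcp [579.3  67.9   2.5] jig [-1.373e+02  1.000e-01] yaw-jig -0.012 F [ 0.   0.4 -0.4]
```

View pics/c5.png

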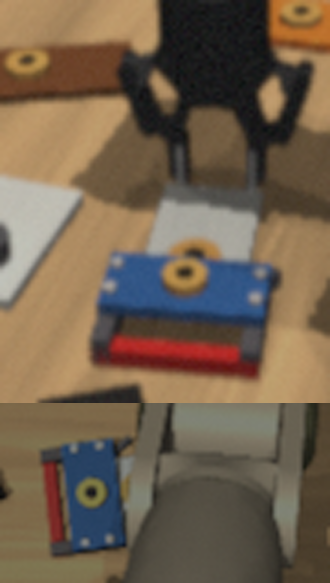

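The nose is under the bridge, centred, with about 42 mm to go. Straight on.

Request:
{"name": "play_rows", "arguments": {
  "plan": [
    [-1.2,7.9,0,0,0,0.01,0],
    [-1.2,7.9,0,0,0,0,0],
    [-1.2,7.9,0,0,0,0,0],
    [-1.2,7.9,0,0,0,0,0],
    [0,0,0,0,0,0,0]
  ]
}}

```text
time_s: 5.33
eef_pos: [574.6, 100.6, 2.6]
ee_rot: [0.002, 0.653, 0.758, -0.003]
force: [0.8, 0.1, 0.2]
grip_width: 0.5
```

Request:
{"name": "play_rows", "arguments": {
  "plan": [
    [-0.6,4,0,0,0,0,0],
    [-0.5,3,0,0,0,0,0],
    [-0.3,2,0,0,0,0,0]
  ]
}}

```text
time_s: 5.58
eef_pos: [573.1, 110.6, 2.6]
ee_rot: [0.002, 0.653, 0.758, -0.003]
force: [0.5, -2.4, -0.9]
grip_width: 0.499
```

Run:
```python
from h import *
a,b=look()
```

```text
tcp [573.1 110.6   2.6] jig [-94.2  -0.2] yaw-jig -0.001 F [ 0.5 -2.4 -0.9]
```

Request:
{"name": "play_rows", "arguments": {
  "plan": [
    [-0.2,1.5,0,0,0,0,0],
    [-0.2,1.5,0,0,0,0,0]
  ]
}}

```text
time_s: 5.85
eef_pos: [573.0, 111.2, 2.6]
ee_rot: [0.003, 0.652, 0.758, -0.004]
force: [0.5, -12.5, 0.5]
grip_width: 0.503
```

Request:
{"name": "play_rows", "arguments": {
  "plan": [
    [-0.2,1.5,0,0,0,0,0],
    [-0.2,1,0,0,0,0,0]
  ]
}}

```text
time_s: 6.02
eef_pos: [572.9, 111.0, 2.7]
ee_rot: [0.004, 0.652, 0.758, -0.006]
force: [-0.9, -4.0, 0.2]
grip_width: 0.5
```

The tool stops advancing and the force rises to 12 N, so the plate is against the stop. Backing straight off, then lifting.

Request:
{"name": "play_rows", "arguments": {
  "plan": [
    [1,-6,0,0,0,0,0],
    [2,-12,0,0,0,0,0],
    [3,-20,0,0,0,0,0],
    [3,-20,10,0,0,0,0],
    [0,0,35,0,0,0,0]
  ]
}}

```text
time_s: 6.43
eef_pos: [578.8, 49.0, 42.7]
ee_rot: [-0.001, 0.652, 0.758, -0.009]
force: [0.9, -0.7, 0.5]
grip_width: 0.505
```

Request:
{"name": "play_rows", "arguments": {
  "plan": [
    [0,0,40,0,0,0,0],
    [-20,-30,20,0,0,0,0],
    [-20,-36,10,0,0,0,0],
    [-20,-36,0,0,0,0,0],
    [-20,-36,0,0,0,0,0]
  ]
}}

```text
time_s: 6.85
eef_pos: [501.2, -92.2, 121.3]
ee_rot: [0.004, 0.65, 0.76, -0.005]
force: [0.7, -0.8, -0.0]
grip_width: 0.504
```

Request:
{"name": "play_rows", "arguments": {
  "plan": [
    [-20,-36,0,0,0,0,0],
    [-20,-36,0,0,0,0,0],
    [-20,-36,0,0,0,0,0],
    [-20,-36,0,0,0,0,0],
    [0,0,0,0,0,0,0]
  ]
}}

```text
time_s: 7.27
eef_pos: [416.5, -243.5, 123.2]
ee_rot: [0.007, 0.653, 0.757, -0.004]
force: [-0.4, 0.7, 0.8]
grip_width: 0.499
```

Run:
```python
from h import *
a,b=look()
A=a['img'][175:285,245:375]; B=b['img'][180:240,215:315]
cv2.imwrite('pics/c6.png',cv2.hconcat([cv2.resize(A,(400,338),interpolation=2),cv2.resize(B,(400,338),interpolation=2)]))
m=plate(b); m[:,:254]=0
r,c=rect_world(b,m,10,(272,210)); print(r,c.min(0),c.max(0))
rows=range(c[:,1].min()+3,c[:,1].max()-2)
P=np.array([ray(b,c[c[:,1]==v][:,0].max()+.5,v,10)[:2] for v in rows],np.float32)
vx,vy,x,y=cv2.fitLine(P,cv2.DIST_HUBER,0,.01,.01).ravel(); yaw=np.arctan2(vy*np.sign(vx),abs(vx))+np.pi/2
print('tail jig',tojig((x,y)),'tail mid col',tojig(r[0]),'yaw-jig',yaw-np.radians(98.6))
```

```text
tcp [ 416.5 -243.5  123.2] jig [-420.9  207.6] yaw-jig -0.003 F [-0.4  0.7  0.8]
((568.6984252929688, 149.36297607421875), (68.6260986328125, 58.05720901489258), 7.985897064208984) [255 196] [276 220]
tail jig (np.float64(-82.08051762181208), np.float64(5.600223037595319)) tail mid col (np.float64(-55.20624355945602), np.float64(-1.6618256362892208)) yaw-jig -0.00041360437284199136
```

View pics/c6.png

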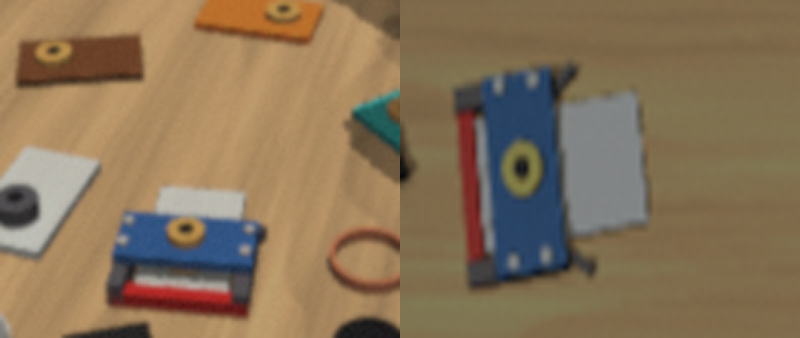

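The plate shows white on both sides of the bridge and meets the red bar (top crop column about 480). It is square, with yaw error about 0 rad and lateral offset about -2 mm. Handing in.

```bash
python3 -c "
from h import *
print(ctrl.finish_job())"
```

```text
the job is handed in; nothing more can be done
None
```

The plate with the brass die is under the bridge with its nose against the red stop bar, and the job is handed in; no verdict was reported. I pushed it on the tail edge with two half-open fingertips and straightened it before the mouth. At the stop the push force rose to about 12 N and the tool stopped moving. I then backed off and took the hand away.

**Last checks:**
- **Squareness and centring:** the top view gave a yaw error of about 0.000 rad and a sideways offset of about -2 mm. No gap to the red bar is visible in either view.
- **Tail position (disagrees):** I measured the tail at jig x = -82 mm where -85 mm is expected with the nose home. That would put the nose 3 mm past the stop, which I put down to calibration and pixel error (one pixel is about 2.7 mm).
- **Bystanders:** I took no final measurements of them. The hand kept well clear, and the spare die and the bangle looked undisturbed in the last crop.
- **Descent:** while lowering, the tool once drifted 9 mm in y and stopped 7 mm too high with no contact force. I corrected this before touching the plate.

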